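# Flip the ratchet to loosen and push the tube block out of the shaker clamp

### The arm

A 6-joint arm with a two-finger parallel gripper is mounted at the origin on the work surface. World frame = base frame: x ahead of the robot, y to its left, z up, the work surface at z = 0. Lengths are in m, angles in degrees, forces in N, time in s.
With the tool pointing down it reaches from about 0.25 to 0.725 m from the base axis. Payload 9.7 kg.
Tool frame: the origin (TCP) lies midway between the tips of the shut fingers; the grasp point (between the pads) lies 19 mm behind it (grip_point_offset is the distance from the TCP to the grasp point, in m); y points along the fingers, z is the direction in which the jaws open and shut, and the axes are right-handed (so a half turn about y gives the same grasp; the last joint's range is limited). The gripper opens to 85 mm and grips with 20 to 120 N. Pads are 22 mm wide; open, the fingers measure 114 mm over their backs; the gripper's body (76 mm by 85 mm) begins 54 mm behind the grasp point. The pads swing forward as they close: fully open they stand 13 mm farther back than shut.
Start: joints at [67.437, 4.979, 10.078, 95.1, 0, 90], TCP at [0.211, 0.508, 0.231] pointing down, gripper open.
Joint ranges: [-179.16, 179.16], [-48.56, 103.87], [-65.8, 70.77], [-126.05, 130.52], [-82.76, 87.17], [-180, 180]. Speed limits (degrees/s): [127.2, 127.2, 147.25, 180, 180, 180].

### API

Orientations are given as [roll, pitch, yaw] about the fixed x, y, z axes, in that order (R = Rz(yaw) Ry(pitch) Rx(roll)).
In Python, from workcell import get_obs, camera, job_done, grip_point_offset gives the robot as it stands.
- The arm moves only by the tool move_arm, never from a script. Its argument "deltas" is a list that holds one entry, the list of rows, each a list of 4 numbers: the shift along the tool's x, y, z in m, then the turn about the tool's y in degrees. A call has 1 to 5 rows; each row is the pose to reach, as a shift and turn from the pose commanded when the call began, along the tool's axes at that moment; what a row does not reach only later rows make up. A row lasts 1/10 s, in which the tool goes at most 50 mm and 8.59 degrees, less where a joint would pass 70% of its speed; a pose out of reach is approached as far as the arm can. A call with a gripper value outside its range is refused whole. "claw" is the finger opening in m, from 0 to 0.0854, set as the call begins (left out, the last holds). The fingers move at their own pace and stop on an object; "newtons" is the grip in N (left out, the last holds). Time passes only in rows, so rows that repeat a pose let the fingers close. It gives the time, the measured TCP pose, the force and the opening at its end, in the units of the state.
- get_obs(): the state, without advancing time (a new reading comes with each control period).
- camera(name): name is "side" or "top" or "wrist"; returns a dict with "color" (420x560x3 uint8, blue, green, red), "range_z" (420x560 float32, m along the optical axis (not along the pixel's ray), 0 where there is no reading), "fx", "fy", "cx", "cy" (pixels), "T" (4x4, takes a point from camera to world coordinates). Camera axes: x right, y down, z forward; pixel columns grow to the right and rows downward; lengths in m; the calibration is good to about 2 mm. A picture is of the moment at which its call begins.
- job_done(): hands the job in, once; it reports no verdict.
The state is a dict: "time": time; "q": joint angles; "qd": joint speeds; "joint_efforts": joint torques, N m; "ee_pos": TCP position; "tcp_rot": TCP orientation; "wrist_force": force on the tool from outside, world axes, zero at the start; "torque": the same for the moment, N m; "opening": finger opening in m.
Only numpy, scipy, OpenCV 4.12 (cv2) and the standard library are available. Lean on these libraries where they do the work, as an engineer would, in place of code of your own. Each camera call takes 0.05 s, during which the arm holds its last target. There are 200 camera calls.

### The job

The tube block is clamped on the bench shaker and the ratchet on its clamp nut is still set to tighten: flip the ratchet's direction lever over to loosen and work the handle to and fro until the nut is at least a quarter turn loose, without tightening it further. Only then push the block forward from behind, through the gap in the rear stop, never gripping or lifting it, until it stands wholly clear of the guide rails, upright on the platform behind the front lip. Leave the lever on loosen and do not disturb the other things.

Things in the scene. Friction and masses are not known exactly. Their poses are not given: they have to be found in the camera images.
- shaker: bench shaker, fixed: white housing, flat aluminium platform on top. Origin: centre of its underside on the bench; z up, front (control panel) towards -x, rear +x. Platform top 85 mm over the origin, x -150..130, y -113..137 mm. The clamping lane runs along x, centre line y = -45 mm. Clamp nut's upright axis at x 20, y 35 mm
- rear_gap (a point): centre, at platform level, of the access gap in the rear stop: two steel lugs 40 mm high, 8 mm thick (x 95..103 mm of the shaker), with a 52 mm wide gap between them, open at the top; behind it 27 mm of bare platform. The block's rear face is reached through this gap
- rail_front (a point): point on the lane's centre line, at platform level, where the two guide rails end in front (shaker x -4 mm). The rails are 6.5 mm high, 12 mm wide, 66 mm apart inside, and run back to the rear stop (x 95 mm). In front of them the platform is bare up to the lip
- front_lip (a point): lane centre line at the inner face of the front lip, at platform level (shaker x -145 mm): a bar 6 mm high, 130 mm wide, along the platform's front edge
- stud_rear (a point): top of a fixed threaded stud, 12 mm thick, 54 mm high over the platform, 85 mm from the nut's axis; it stops the handle at ratchet value 0
- stud_front (a point): top of a second such stud; it stops the handle at ratchet value 1.35
- block: aluminium tube block with white-capped tubes, 0.4 to 0.75 kg, in the lane. Origin: centre of its underside; x along the lane to the rear, z up. Foot 90 (x) x 64 x 8 mm; above it the body, 90 x 44 mm, up to 44 mm; caps up to 62 mm. Rear face 45 mm behind the origin. A steel strap (top 19 mm over the platform) presses on one edge of its foot with about 20 N until the nut is slack; then it slides
- ratchet (a joint): ratchet handle's swing about the nut's axis, 0 to 1.35 rad, growing anticlockwise seen from above. At q the handle points from the nut 1.134 + q rad anticlockwise from the shaker's +x. Stays where left; about 2.5 N at the grip swings it free (clicking), about 4 N drives the nut. A clip keeps the ratchet on the nut: it cannot be lifted off
- handle_grip (a point): point on the ratchet handle's axis, 145 mm from the nut's axis, 128 mm over the bench. The level black grip, 21 mm diameter, reaches from 98 to 188 mm from the nut's axis; the steel neck is 15 mm thick, the head 48 mm wide and 18 mm thick, its top 138 mm over the bench
- lever (a joint): direction lever on the ratchet head, rad, growing anticlockwise from above. Snaps over its middle (0.4): 0..0.2 tighten (start; drives the nut clockwise, free anticlockwise), 0.6..0.8 loosen (the reverse). Pivot on the handle's line, 32 mm from the nut's axis; points outward, in the handle's direction turned by value - 0.4. About 2 N sideways on its tab throws it over; quivers in use
- lever_tab (a point): centre of the top of the direction lever's upright tab, 156 mm over the bench. Tab 11 mm along the lever x 9 mm wide, 18 mm high over the head, 27 mm from the lever's pivot; 5 to 10 mm to the clockwise side of the handle's line on tighten, as far to the anticlockwise side on loosen
- nut (a joint): turn of the hex clamp nut under the ratchet, rad; 0 at the start (tight), grows anticlockwise seen from above (loosening). Stays where left. Its hex end shows on top of the head and turns with it. 14 ratchet teeth: up to 0.45 rad of each stroke may be lost before it bites. The strap lets go of the block at about 1.2 rad; a quarter turn is 1.57
- nut_axis (a point): point on the nut's upright axis, 117 mm above the bench, under the ratchet head
- rack_a: black plastic tube rack strip, 230 x 24 mm, 62 mm high (86 mm over the white tube caps), standing on the bench on the clamp side of the shaker, under the sweep of the ratchet handle. Bystander. Origin: centre of its underside
- rack_b: a second black tube rack strip of the same size (230 x 24 x 86 mm), on the bench on the lane side of the shaker. Bystander. Origin: centre of its underside
- bottle: amber reagent bottle, 68 mm diameter, 150 mm tall, on the bench behind the shaker. Bystander. Origin: centre of its underside
- jar: clear jar with a white lid, 60 mm diameter, 62 mm tall, on the bench close to the shaker. Bystander. Origin: centre of its underside
- cap_pot: plain white plastic pot, 64 mm diameter, 45 mm tall, on the bench close to the shaker. Bystander. Origin: centre of its underside
- tip_box: grey pipette-tip box with a clear lid, 120 x 84 x 72 mm, on the bench beyond rack_b. Bystander. Origin: centre of its underside
- spare_nut: loose steel hex nut, 24 mm across, 10 mm thick, lying flat on the shaker platform at its front, beside the lane. Bystander. Origin: centre of its underside
- hex_key: L-shaped hex key, 110 x 28 mm, 6 mm thick, lying on the bench beside rack_b. Bystander. Origin: middle of its long arm's line, on the bench
Mind the look-alikes: they are no part of the job. Leave any yellow look-alike of the block alone.

How it is judged (in metres and radians):
On the way, in this order (a step that is already met when the one before it is completed fails the run):
1. the direction lever is flipped over to loosen (value of joint lever above 0.55 rad), for 0.1 s.
2. the clamp nut is loosened by a quarter turn (value of joint nut above 1.5 rad), for 0.1 s.
3. the tube block is out of the guide rails (x of block in the frame of shaker below -0.049 m), for 0.1 s.
At the end, for the whole second after the job is handed in: Lever on loosen (over 0.55), nut a quarter turn or more loose (over 1.5 rad), and the tube block upright and at rest on the platform, wholly in front of the guide rails (origin over 49 mm in front of the shaker's) and behind the front lip, within 45 mm of the lane's centre line (value of joint lever above 0.55 rad and value of joint nut above 1.5 rad and x of block in the frame of shaker between -0.106 and -0.049 m and y of block in the frame of shaker between -0.09 and 0 m and z of block in the frame of shaker between 0.08 and 0.09 m and angle between block's own z axis and vertical below 0.05 rad and linear speed of block below 0.02 m/s); the robot touches nothing.
It fails at once if the block is dragged (over 10 mm) while the nut is still tight (under 1.2 rad) (distance of block from where it was at the start of the episode above 0.01 m and value of joint nut below 1.2 rad).
It fails at once if the nut is tightened further (by more than 0.25 rad) (value of joint nut below -0.25 rad).
It fails at once if a bystander is moved by more than 30 mm (distance of any of rack_a, rack_b, bottle, jar, cap_pot, tip_box, spare_nut, hex_key from where it was at the start of the episode above 0.03 m).
It fails at once if the fingers press on the block (over 2 N) from anywhere but behind it (contact force between the fingers and block above 2 N and x of the grasp point in the frame of block below 0.03 m).
It also fails if it takes over 64 s, if anything falls off the work surface, if the arm or the gripper's body presses on something with over 40 N, if the wrist force passes 120 N, or if a joint passes its speed limit or range.

## Working session

There is one attempt and no reset: what is moved stays moved. The work goes in short steps, Python scripts to look and compute and a tool call to move; the robot and the scene stay as the last step left them, time stands still between calls to the robot, and variables do not carry over. Pictures are saved under pics/ and viewed, about 8 in all and at most 12, crops included, and the job is handed in when it is done.

Besides the shell and the picture viewer there is one more tool, called after "Request:" as name([rows], argument=value, ...), one row to a line, values as JSON. move_arm: Moves the arm, as the interface text tells. Its arguments: {"type":"object","properties":{"deltas":{"type":"array"},"claw":{"type":"number"},"newtons":{"type":"number"}},"required":["deltas"]}

```bash
ls; mkdir -p pics; python3 - <<'E'
from workcell import get_obs, camera, grip_point_offset
import cv2,numpy as np
print(get_obs(),grip_point_offset)
for n in ("top","side"):
    c=camera(n); cv2.imwrite(f"pics/{n}0.png",c["color"]); np.savez(f"{n}0.npz",**c)
    print(n,c["fx"],c["cx"],c["cy"],c["T"].round(3).tolist())
E
```

```text
pics
{'time': 0.0, 'q': array([ 6.74345474e+01,  5.01177675e+00,  1.00333366e+01,  9.51005061e+01,
       -9.18437716e-04,  9.00007325e+01]), 'qd': array([ 0.00318347, -0.04793856,  0.02628892, -0.03718891,  0.03434395,
       -0.09525133]), 'joint_efforts': array([ 2.17886416e-03, -5.20386600e+01,  4.64801896e+01,  1.62706047e-02,
        6.44055331e-05,  1.60220713e-05]), 'ee_pos': array([0.2109674 , 0.50766731, 0.23056658]), 'tcp_rot': array([-9.00789462e+01, -9.19446084e-04, -2.25661838e+01]), 'wrist_force': array([1.09134152, 0.55947438, 0.98388108]), 'torque': array([ 0.02006114, -0.0308685 , -0.01726502]), 'opening': 0.08557813011046922} 0.0187
top 516.2600468059072 273.0489199426876 220.12277486797575 [[0.004, -0.992, 0.126, 0.432], [-1.0, -0.003, 0.009, -0.096], [-0.009, -0.126, -0.992, 1.165], [0.0, 0.0, 0.0, 1.0]]
side 485.5983036647977 287.2423507456333 213.72456738662538 [[0.981, -0.126, 0.146, 0.377], [-0.192, -0.569, 0.8, -1.154], [-0.018, -0.813, -0.582, 0.903], [0.0, 0.0, 0.0, 1.0]]
```

View pics/top0.png

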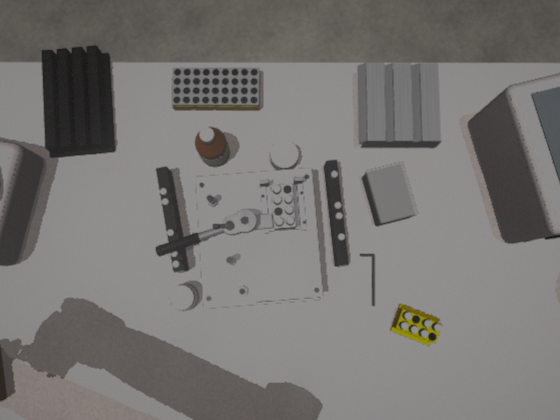

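View pics/side0.png

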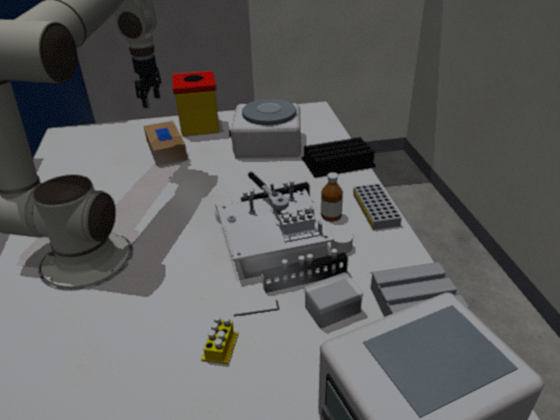

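Top view: the shaker is at (260,235) with its rear up. The grey block with white caps is in the lane at (283,205). The nut and head are at (243,220), the handle grip at (178,243), and the studs at (213,200) and (232,260). Look-alikes are the yellow block (417,325) and the jar/pot at (284,155) and (183,297). I choose the grey block in the rails and check it in a close crop.

```bash
cat > h.py <<'E'
import numpy as np,cv2
def cloud(c):
    z=c["range_z"]; v,u=np.indices(z.shape)
    p=np.stack([(u-c["cx"])/c["fx"]*z,(v-c["cy"])/c["fy"]*z,z],-1)
    w=p@c["T"][:3,:3].T+c["T"][:3,3]; w[z==0]=np.nan
    return w
E
python3 - <<'E'
from h import *
c=dict(np.load("top0.npz")); w=cloud(c)
m=(abs(w[...,2]-.085)<.006); m[:150]=0;m[320:]=0;m[:,:180]=0;m[:,335:]=0
n,l,s,_=cv2.connectedComponentsWithStats(m.astype(np.uint8)); k=1+s[1:,4].argmax()
p=w[l==k]; r=cv2.minAreaRect(p[:,:2].astype(np.float32)); print(r,cv2.boxPoints(r),p[:,2].mean())
for u,v in [(243,220),(178,243),(213,200),(232,260),(283,205),(228,227),(172,220),(337,212),(211,140),(284,155),(183,297)]:
    print(u,v,w[v,u].round(3), np.nanmax(w[v-4:v+5,u-4:u+5,2]).round(3))
im=c["color"][140:320,145:355]; im=cv2.convertScaleAbs(im,alpha=1.6)
cv2.imwrite("pics/top_c.png",cv2.resize(im,None,fx=3.3,fy=3.3,interpolation=cv2.INTER_CUBIC))
E
```

```text
((0.5341432094573975, -0.05515635013580322), (0.28017720580101013, 0.25024425983428955), 4.657195568084717) [[ 0.384358    0.05817832]
 [ 0.40467626 -0.1912397 ]
 [ 0.68392843 -0.16849102]
 [ 0.66361016  0.080927  ]] 0.08437077808756242
243 220 [ 0.562 -0.026  0.139] 0.142
178 243 [0.516 0.103 0.137] 0.142
213 200 [0.605 0.036 0.127] 0.141
232 260 [ 0.482 -0.005  0.138] 0.141
283 205 [ 0.595 -0.106  0.129] 0.15
228 227 [0.548 0.003 0.141] 0.145
172 220 [0.572 0.133 0.058] 0.067
337 212 [ 0.59  -0.223  0.064] 0.088
211 140 [0.725 0.04  0.146] 0.151
284 155 [ 0.721 -0.109  0.04 ] 0.05
183 297 [0.408 0.105 0.056] 0.065
```

View pics/top_c.png

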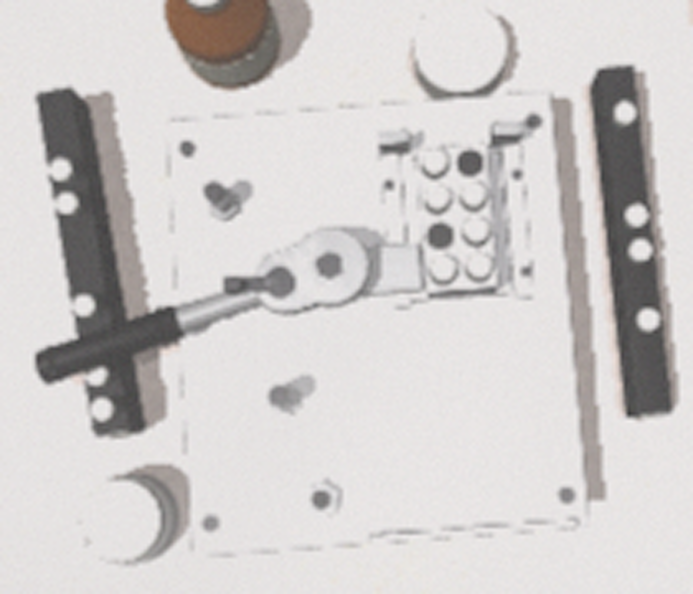

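```bash
cat >> h.py <<'E'
yaw=np.radians(4.66); O=np.array([.5451,-.0663]); N=np.array([.5622,-.0298])
Rs=np.array([[np.cos(yaw),-np.sin(yaw)],[np.sin(yaw),np.cos(yaw)]])
def S(x,y): return O+Rs@[x,y]              # shaker mm-> world
def inS(p): return (p[...,:2]-O)@Rs
def H(th,r,perp): # point at radius r along handle (deg world), perp>0 anticlockwise
    t=np.radians(th); return N+r*np.array([np.cos(t),np.sin(t)])+perp*np.array([-np.sin(t),np.cos(t)])
def plan(x,y,z,yw):
    from workcell import get_obs
    from scipy.spatial.transform import Rotation as R
    o=get_obs(); M=R.from_euler('xyz',o['tcp_rot'],degrees=True).as_matrix()
    print("d tool",(M.T@(np.array([x,y,z])-o['ee_pos'])).round(4),"turn",round(o['tcp_rot'][2]-yw,1),"F",o['wrist_force'].round(1),"t",o['time'])
E
python3 - <<'E'
from h import *
w=cloud(dict(np.load("top0.npz")))
d=w[...,:2]-N; r=np.hypot(d[...,0],d[...,1]); a=np.degrees(np.arctan2(d[...,1],d[...,0]))
m=(w[...,2]>.115)&(r>.075)&(r<.19)&(a>90)&(a<130)&(abs(a-109)<8)
g=m&(r>.1); th=np.degrees(np.arctan2(*(d[g].mean(0)[::-1]))); print("theta",th,"q",np.radians(th-4.66)-1.134, r[g].max())
t=(w[...,2]>.146)&(r<.1)&(r>.03)&(a>60)&(a<160)
for p in w[t]: print(p.round(3), [round(float(np.hypot(*(p[:2]-N))*f(np.radians(np.degrees(np.arctan2(*(p[:2]-N)[::-1]))-th))),4) for f in (np.cos,np.sin)])
s=inS(w); b=(w[...,2]>.125)&(s[...,1]<-.02)&(s[...,1]>-.07)&(abs(s[...,0]-.04)<.08)
print("block",np.percentile(s[b],[2,98],axis=0).round(3))
x,y=H(th,.058,-.04); plan(x,y,.23,th-180); print(x,y)
E
```

```text
theta 110.0798192498464 q 0.7059229427671185 0.18785980492393248
[0.552 0.032 0.157] [0.0611, -0.0116]
[0.553 0.03  0.153] [0.0596, -0.0116]
[0.552 0.027 0.159] [0.0573, -0.01]
[0.552 0.026 0.155] [0.0557, -0.0099]
[0.552 0.024 0.156] [0.0538, -0.0091]
[0.553 0.022 0.153] [0.0521, -0.0089]
[0.551 0.032 0.154] [0.062, -0.0102]
[0.551 0.03  0.154] [0.0601, -0.0096]
[0.55  0.028 0.156] [0.0581, -0.0086]
[0.55  0.026 0.157] [0.0562, -0.0078]
[0.55  0.024 0.157] [0.0544, -0.0071]
[0.55  0.022 0.155] [0.0526, -0.0067]
[0.548 0.032 0.155] [0.0625, -0.0081]
[0.548 0.03  0.155] [0.0607, -0.0074]
[0.548 0.028 0.155] [0.0589, -0.0069]
[0.548 0.025 0.158] [0.0568, -0.0057]
[0.548 0.023 0.16 ] [0.0548, -0.0048]
[0.548 0.021 0.158] [0.053, -0.0043]
[0.546 0.032 0.155] [0.0632, -0.0062]
[0.546 0.03  0.156] [0.0613, -0.0055]
[0.547 0.028 0.151] [0.0598, -0.0055]
[0.546 0.025 0.16 ] [0.0573, -0.0036]
[0.546 0.024 0.155] [0.0558, -0.0036]
[0.546 0.021 0.159] [0.0536, -0.0023]
[0.545 0.032 0.153] [0.064, -0.0047]
[0.545 0.03  0.154] [0.0621, -0.0039]
[0.544 0.028 0.155] [0.0601, -0.0031]
[0.545 0.026 0.154] [0.0583, -0.0025]
[0.545 0.024 0.154] [0.0565, -0.0019]
[0.545 0.022 0.152] [0.0548, -0.0016]
block [[ 0.001 -0.066]
 [ 0.087 -0.024]]
d tool [ 0.5207  0.001  -0.2918] turn 47.4 F [-0.6  0.1 -1.2] t 0.1
0.5798555330239904 0.038407639994642716
```

Request:
move_arm([
  [[0.042,0,-0.0235,0],[0.084,0,-0.047,0],[0.126,0,-0.0705,0],[0.168,0,-0.094,0],[0.21,0,-0.1175,0]],
], claw=0)

```text
time: 0.6
ee_pos: [0.3606, 0.3171, 0.2311]
tcp_rot: [-90.0, 0.0, -22.5]
wrist_force: [0.9, 0.9, -0.4]
opening: 0.0122
```

Request:
move_arm([
  [[0.042,0,-0.0235,0],[0.084,0,-0.047,0],[0.126,0,-0.0705,0],[0.168,0,-0.094,0],[0.21,0,-0.1175,0]],
])

```text
time: 1.1
ee_pos: [0.5095, 0.1278, 0.2311]
tcp_rot: [-90.0, 0.0, -22.6]
wrist_force: [1.0, 0.6, 1.0]
opening: 0.0001
```

Request:
move_arm([
  [[0.04,0,-0.0225,8.5],[0.08,0,-0.045,17],[0.1,0,-0.056,25.5],[0.1,0,-0.056,34],[0.1,0,-0.056,42.5]],
])

```text
time: 1.6
ee_pos: [0.5798, 0.0386, 0.2303]
tcp_rot: [-90.1, 0.0, -65.5]
wrist_force: [-0.2, 0.4, 0.2]
opening: 0.0003
```

```bash
python3 - <<'E'
from h import *
from workcell import camera
plan(*H(110,.058,-.045),.145,-70)
c=camera("wrist"); cv2.imwrite("pics/w1.png",c["color"])
E
```

```text
d tool [0.0007 0.0853 0.0051] turn 4.5 F [-0.2  0.4  0.2] t 1.6
```

View pics/w1.png

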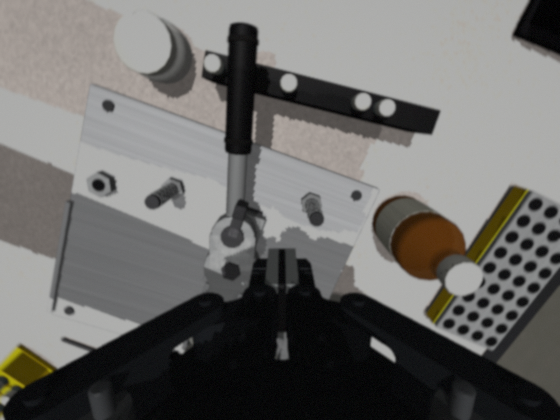

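The tab is at (250,215), on the clockwise side of the handle line, so the ratchet is set to tighten as described. Next: descend and push it across.

Request:
move_arm([
  [[0.0,0.03,0.005,4.5],[0.0,0.06,0.005,4.5],[0.0,0.083,0.005,4.5],[0.0,0.083,0.005,4.5]],
])

```text
time: 2.05
ee_pos: [0.5823, 0.0418, 0.1446]
tcp_rot: [-90.3, 0.1, -69.4]
wrist_force: [-0.4, 0.0, -0.4]
opening: 0.0
```

Request:
move_arm([
  [[0,0,-0.008,0],[0,0,-0.016,0],[0,0,-0.022,0],[0,0,-0.028,0],[0,0,-0.034,0]],
])

```text
time: 2.55
ee_pos: [0.5524, 0.0299, 0.1498]
tcp_rot: [-89.8, -0.0, -69.5]
wrist_force: [1.7, 3.0, 7.1]
opening: 0.0002
```

```bash
python3 - <<'E'
from h import *
from workcell import camera
plan(*H(110,.058,-.005),.147,-70)
c=camera("wrist"); cv2.imwrite("pics/w2.png",c["color"][60:340,100:440])
E
```

```text
d tool [ 0.0014  0.0028 -0.0062] turn 0.5 F [1.7 3.  7.1] t 2.55
```

View pics/w2.png

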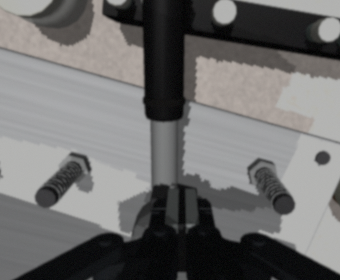

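Request:
move_arm([
  [[0,0,0.02,0],[0,-0.03,0.035,0],[-0.04,-0.06,0.045,0],[-0.04,-0.06,0.045,0]],
])

```text
time: 3.0
ee_pos: [0.5811, 0.0858, 0.2123]
tcp_rot: [-89.7, -0.0, -69.4]
wrist_force: [-0.3, -1.1, -0.5]
opening: -0.0003
```

```bash
python3 - <<'E'
from h import *
from workcell import camera
plan(*H(110,.058,-.005),.147,-70)
c=camera("wrist"); cv2.imwrite("pics/w3.png",cv2.resize(c["color"][60:340,100:440],None,fx=2,fy=2))
w=cloud(c); d=w[...,:2]-N; t=np.radians(110); al=d@[np.cos(t),np.sin(t)]; pe=d@[-np.sin(t),np.cos(t)]
m=(w[...,2]>.148)&(w[...,2]<.165)&(abs(al-.055)<.03)&(abs(pe)<.025)
print(m.sum(),al[m].mean(),pe[m].mean(),np.percentile(pe[m],[2,98]))
g=(w[...,2]>.115)&(w[...,2]<.15)&(al>.09)&(al<.185)&(abs(pe)<.06); print("handle",np.degrees(np.arctan2(*d[g].mean(0)[::-1])),g.sum())
E
```

```text
d tool [ 0.0436  0.0651 -0.0531] turn 0.6 F [-0.3 -1.1 -0.5] t 3.0
252 0.06142617064198494 0.005510348169948711 [0.00106286 0.01084857]
handle 108.40218582355389 3670
```

View pics/w3.png

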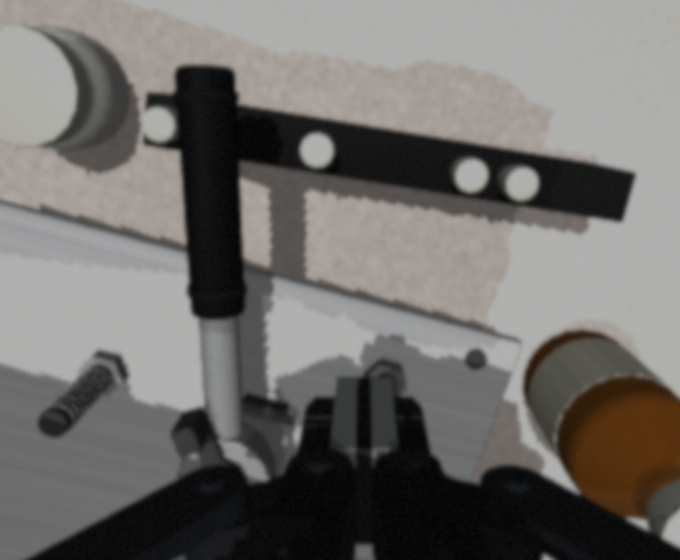

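The tab is now at (190,430) in the crop, on the anticlockwise side (+7 mm from the handle line), so the lever is on loosen. Next: straddle the grip.

Request:
move_arm([
  [[-0.0434,0,-0.03,0],[-0.0434,0,-0.0556,0],[-0.0434,0,-0.0556,0],[-0.0434,0.03,-0.0556,0],[-0.0434,0.05,-0.0556,0]],
], claw=0.038)

```text
time: 3.55
ee_pos: [0.513, 0.1035, 0.1566]
tcp_rot: [-90.0, -0.0, -69.6]
wrist_force: [-0.1, 0.1, -0.3]
opening: 0.0381
```

```bash
python3 - <<'E'
from h import *
from workcell import camera
plan(*H(109.5,.145,0),.104,-70.5)
c=camera("wrist"); cv2.imwrite("pics/w4.png",c["color"])
E
```

```text
d tool [-0.0029  0.0526  0.0019] turn 0.9 F [-0.1  0.1 -0.3] t 3.55
```

View pics/w4.png

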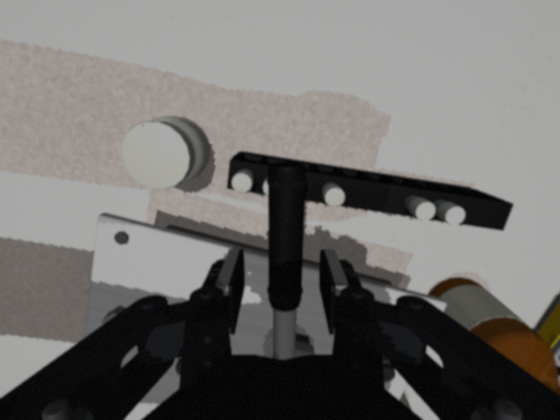

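The handle (285,240) is centred between the fingers. Next: descend and swing clockwise (free direction), then check.

Request:
move_arm([
  [[-0.003,0.025,0.001,0.5],[-0.003,0.051,0.001,0.9],[-0.003,0.051,0.001,0.9]],
])

```text
time: 3.9
ee_pos: [0.5115, 0.1066, 0.104]
tcp_rot: [-90.3, 0.0, -70.5]
wrist_force: [0.1, -0.2, -0.4]
opening: 0.0376
```

Request:
move_arm([
  [[0.0012,0,0.0189,7.5],[0.0049,0,0.0375,15],[0.011,0,0.0555,22.5],[0.0194,0,0.0725,30],[0.03,0,0.0883,37.5]],
])

```text
time: 4.4
ee_pos: [0.6074, 0.1086, 0.1087]
tcp_rot: [-90.0, 0.0, -108.2]
wrist_force: [-1.0, 0.5, 0.9]
opening: 0.0379
```

```bash
python3 - <<'E'
from h import *
from workcell import get_obs
plan(*H(72,.145,0),.104,-108); print(get_obs()['ee_pos'])
E
```

```text
d tool [ 0.0006  0.0047 -0.0002] turn -0.2 F [-1.   0.5  0.9] t 4.4
[0.60739173 0.10857102 0.10865282]
```

Now an anticlockwise (driving) stroke of 75°, then back, then the second stroke.

Request:
move_arm([
  [[0.0012,0.003,-0.0189,-7.5],[0.0049,0.003,-0.0375,-15],[0.011,0.003,-0.0555,-22.5],[0.0194,0.003,-0.0725,-30],[0.03,0.003,-0.0883,-37.5]],
])

```text
time: 4.9
ee_pos: [0.5134, 0.1072, 0.1057]
tcp_rot: [-89.9, -0.0, -70.1]
wrist_force: [3.1, -1.4, -1.4]
opening: 0.0377
```

Request:
move_arm([
  [[0.0012,0,-0.0189,-7.5],[0.0049,0,-0.0375,-15],[0.011,0,-0.0555,-22.5],[0.0194,0,-0.0725,-30],[0.03,0,-0.0883,-37.5]],
])

```text
time: 5.4
ee_pos: [0.4401, 0.0493, 0.106]
tcp_rot: [-89.9, -0.1, -32.6]
wrist_force: [4.4, -0.1, -0.3]
opening: 0.0382
```

```bash
python3 - <<'E'
from h import *
from workcell import camera
plan(*H(147,.145,0),.104,-33)
c=camera("top"); cv2.imwrite("pics/t2.png",cv2.resize(cv2.convertScaleAbs(c["color"][140:320,145:355],alpha=1.6),None,fx=3.3,fy=3.3,interpolation=cv2.INTER_CUBIC))
E
```

```text
d tool [0.0004 0.002  0.0001] turn 0.4 F [ 4.4 -0.1 -0.3] t 5.4
```

View pics/t2.png

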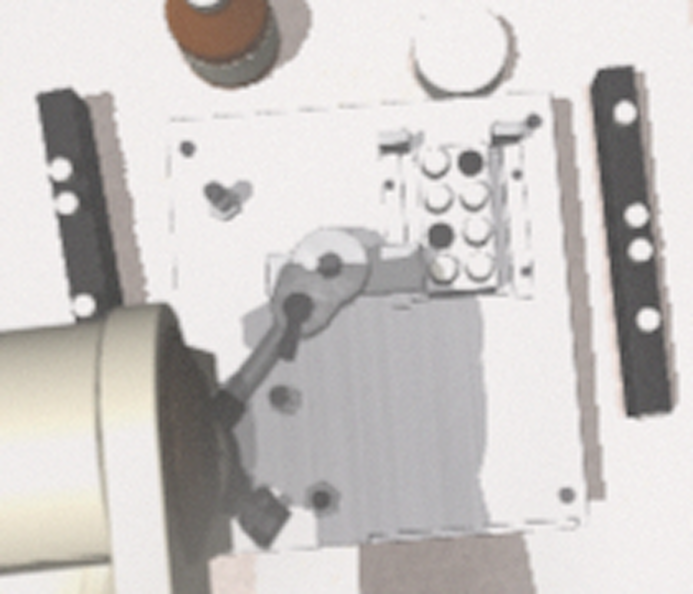

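The handle is at the front stop end and the tab (288,340) is on the loosen side. The driving force read 3–4.4 N. Two more full cycles.

Request:
move_arm([
  [[0.0012,0,0.0189,7.5],[0.0049,0,0.0375,15],[0.011,0,0.0555,22.5],[0.0194,0,0.0725,30],[0.03,0,0.0883,37.5]],
])

```text
time: 5.95
ee_pos: [0.5141, 0.108, 0.1055]
tcp_rot: [-90.0, -0.0, -70.9]
wrist_force: [-1.2, -0.9, 0.6]
opening: 0.0378
```

Request:
move_arm([
  [[0.0012,0,0.0189,7.5],[0.0049,0,0.0375,15],[0.011,0,0.0555,22.5],[0.0194,0,0.0725,30],[0.03,0,0.0883,37.5]],
])

```text
time: 6.45
ee_pos: [0.6076, 0.1089, 0.1053]
tcp_rot: [-90.0, 0.0, -108.4]
wrist_force: [-0.9, 0.6, 0.3]
opening: 0.0382
```

Request:
move_arm([
  [[0.0012,0,-0.0189,-7.5],[0.0049,0,-0.0375,-15],[0.011,0,-0.0555,-22.5],[0.0194,0,-0.0725,-30],[0.03,0,-0.0883,-37.5]],
])

```text
time: 6.95
ee_pos: [0.5135, 0.1074, 0.1054]
tcp_rot: [-89.9, -0.0, -70.3]
wrist_force: [3.0, -2.2, -0.7]
opening: 0.0378
```

Request:
move_arm([
  [[0.0012,0,-0.0189,-7.5],[0.0049,0,-0.0375,-15],[0.011,0,-0.0555,-22.5],[0.0194,0,-0.0725,-30],[0.03,0,-0.0883,-37.5]],
])

```text
time: 7.45
ee_pos: [0.4403, 0.0495, 0.1057]
tcp_rot: [-89.9, -0.1, -32.8]
wrist_force: [3.2, 1.6, -1.0]
opening: 0.0375
```

```bash
python3 - <<'E'
from h import *
plan(*H(147,.145,0),.104,-33)
E
```

```text
d tool [ 0.0005  0.0017 -0.0001] turn 0.2 F [ 3.2  1.6 -1. ] t 7.45
```

Request:
move_arm([
  [[0.0012,0,0.0189,7.5],[0.0049,0,0.0375,15],[0.011,0,0.0555,22.5],[0.0194,0,0.0725,30],[0.03,0,0.0883,37.5]],
])

```text
time: 7.95
ee_pos: [0.5141, 0.1079, 0.1055]
tcp_rot: [-90.0, -0.0, -70.9]
wrist_force: [-0.5, -1.1, 1.4]
opening: 0.0381
```

Request:
move_arm([
  [[0.0012,0,0.0189,7.5],[0.0049,0,0.0375,15],[0.011,0,0.0555,22.5],[0.0194,0,0.0725,30],[0.03,0,0.0883,37.5]],
])

```text
time: 8.45
ee_pos: [0.6076, 0.1088, 0.1052]
tcp_rot: [-90.0, 0.0, -108.4]
wrist_force: [-0.5, -0.4, -0.4]
opening: 0.0381
```

Request:
move_arm([
  [[0.0012,0,-0.0189,-7.5],[0.0049,0,-0.0375,-15],[0.011,0,-0.0555,-22.5],[0.0194,0,-0.0725,-30],[0.03,0,-0.0883,-37.5]],
])

```text
time: 8.95
ee_pos: [0.5136, 0.1074, 0.1054]
tcp_rot: [-89.9, -0.0, -70.3]
wrist_force: [3.7, -1.0, -1.1]
opening: 0.0379
```

Request:
move_arm([
  [[0.0012,0,-0.0189,-7.5],[0.0049,0,-0.0375,-15],[0.011,0,-0.0555,-22.5],[0.0194,0,-0.0725,-30],[0.03,0,-0.0883,-37.5]],
])

```text
time: 9.45
ee_pos: [0.4403, 0.0495, 0.1057]
tcp_rot: [-89.9, -0.1, -32.8]
wrist_force: [3.3, 1.5, -1.3]
opening: 0.0381
```

Request:
move_arm([
  [[0,0,0.007,0],[0,-0.04,0.007,0],[0,-0.08,0.007,0],[0,-0.12,0.007,0],[0,-0.13,0.007,0]],
])

```text
time: 9.95
ee_pos: [0.4456, 0.0559, 0.2395]
tcp_rot: [-89.8, -0.3, -33.2]
wrist_force: [0.4, 0.1, -0.7]
opening: 0.0382
```

```bash
python3 - <<'E'
from h import *
from workcell import camera
plan(*S(.118,-.045),.23,4.7)
c=camera("wrist"); cv2.imwrite("pics/w5.png",c["color"])
E
```

```text
d tool [ 0.2709  0.0108 -0.0109] turn -37.9 F [ 0.4  0.1 -0.7] t 9.95
```

View pics/w5.png

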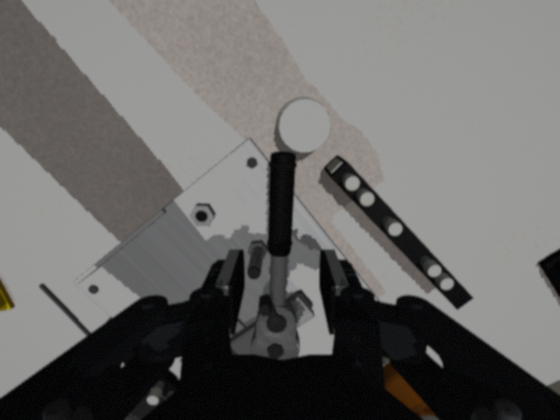

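The handle (282,200) and tab (265,305, on the loosen side) look as expected after three strokes. Next: move behind the rear gap, fingers shut.

Request:
move_arm([
  [[0.045,0,-0.002,0],[0.09,0,-0.004,0],[0.135,0,-0.006,0],[0.18,0,-0.008,0],[0.225,0.0,-0.01,0]],
], claw=0)

```text
time: 10.5
ee_pos: [0.6287, -0.0764, 0.233]
tcp_rot: [-90.0, 0.1, -33.1]
wrist_force: [0.7, 0.5, 0.1]
opening: 0.0002
```

Request:
move_arm([
  [[0.044,0.006,-0.001,-7.6],[0.046,0.01,-0.001,-15.2],[0.046,0.01,-0.001,-22.8],[0.046,0.01,-0.001,-30.4],[0.046,0.01,-0.001,-37.9]],
])

```text
time: 11.0
ee_pos: [0.6655, -0.1011, 0.2225]
tcp_rot: [-90.0, 0.1, 5.1]
wrist_force: [-0.5, -0.6, 0.8]
opening: 0.0002
```

```bash
python3 - <<'E'
from h import *
from workcell import camera
plan(*S(.118,-.045),.105,4.7)
c=camera("wrist"); cv2.imwrite("pics/w6.png",c["color"])
E
```

```text
d tool [ 0.001   0.1175 -0.0005] turn 0.4 F [-0.5 -0.6  0.8] t 11.0
```

View pics/w6.png

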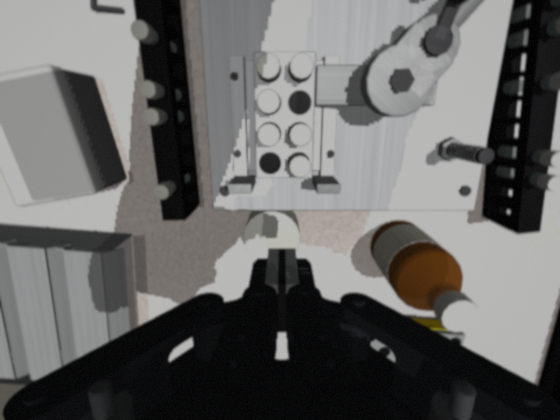

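Lugs at (242,185) and (327,185), with the closed fingers (282,265) centred on the gap. Next: descend and push gently.

Request:
move_arm([
  [[0.001,0.04,0,0.4],[0.001,0.08,0,0.4],[0.001,0.11,0,0.4],[0.001,0.1175,0,0.4],[0.001,0.1175,0,0.4]],
])

```text
time: 11.55
ee_pos: [0.6656, -0.1009, 0.1054]
tcp_rot: [-90.0, 0.1, 4.4]
wrist_force: [0.9, -0.8, 1.6]
opening: 0.0
```

Request:
move_arm([
  [[-0.008,0,0,0],[-0.014,0,0,0],[-0.018,0,0,0],[-0.022,0,0,0],[-0.026,0,0,0]],
])

```text
time: 12.05
ee_pos: [0.6416, -0.1034, 0.1089]
tcp_rot: [-90.0, -0.3, 4.5]
wrist_force: [6.5, 0.3, 3.2]
opening: 0.0001
```

Request:
move_arm([
  [[-0.003,0,0,0],[-0.006,0,0,0],[-0.009,0,0,0],[-0.012,0,0,0],[-0.015,0,0,0]],
])

```text
time: 12.55
ee_pos: [0.6268, -0.1046, 0.1089]
tcp_rot: [-90.0, -0.3, 4.5]
wrist_force: [6.0, 1.3, 3.2]
opening: 0.0003
```

```bash
cat > blk.py <<'E'
from h import *
from workcell import camera,get_obs
c=camera("side"); w=cloud(c); s=inS(w)
m=(w[...,2]>.135)&(w[...,2]<.155)&(s[...,1]<-.015)&(s[...,1]>-.075)&(s[...,0]<.1)&(s[...,0]>-.15)
print("caps",np.percentile(s[m],[2,98],axis=0).round(3),m.sum()); print("tcp",inS(get_obs()['ee_pos']),get_obs()['wrist_force'])
cv2.imwrite("pics/side_b.png",cv2.resize(c["color"][150:290,190:400],None,fx=3,fy=3))
E
python3 blk.py
```

```text
caps [[-0.018 -0.067]
 [ 0.08  -0.03 ]] 227
tcp [ 0.07778051 -0.04479985] [4.93523635 0.03342837 2.87042252]
```

View pics/side_b.png

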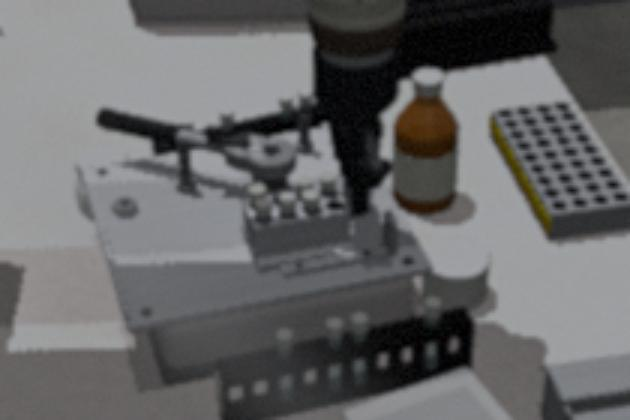

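The block is sliding straight with about 5–6 N; its caps are at (290,205) in the crop, and it is upright. Continue.

Request:
move_arm([
  [[-0.007,0,0,0],[-0.015,0,0,0],[-0.023,0,0,0],[-0.031,0,0,0],[-0.038,0,0,0]],
])

```text
time: 13.1
ee_pos: [0.5887, -0.1076, 0.1088]
tcp_rot: [-90.0, -0.3, 4.5]
wrist_force: [7.8, 0.4, 4.2]
opening: -0.0
```

Request:
move_arm([
  [[-0.007,0,0,0],[-0.014,0,0,0],[-0.021,0,0,0],[-0.027,0,0,0],[-0.032,0,0,0]],
])

```text
time: 13.6
ee_pos: [0.5569, -0.1102, 0.1088]
tcp_rot: [-90.0, -0.3, 4.5]
wrist_force: [6.8, 1.0, 4.1]
opening: -0.0
```

```bash
python3 blk.py
```

```text
caps [[-0.088 -0.065]
 [ 0.011 -0.03 ]] 215
tcp [ 0.00739903 -0.04466999] [3.37300739 0.36527518 4.23469213]
```

Request:
move_arm([
  [[-0.006,0,0,0],[-0.013,0,0,0],[-0.019,0,0,0],[-0.024,0,0,0],[-0.027,0,0,0]],
])

```text
time: 14.15
ee_pos: [0.53, -0.1123, 0.1086]
tcp_rot: [-90.0, -0.3, 4.5]
wrist_force: [8.3, 0.6, 5.2]
opening: 0.0
```

Request:
move_arm([
  [[0.01,0,0,0],[0.03,0,0,0],[0.03,-0.05,0,0],[0.03,-0.1,0,0],[0.03,-0.13,0,0]],
])

```text
time: 14.65
ee_pos: [0.559, -0.1098, 0.2402]
tcp_rot: [-90.0, -0.1, 4.5]
wrist_force: [0.2, -0.7, 1.2]
opening: 0.0002
```

```bash
python3 blk.py; python3 - <<'E'
from h import *
from workcell import camera
c=camera("wrist"); w=cloud(c); s=inS(w)
m=(w[...,2]>.12)&(w[...,2]<.155)&(s[...,1]<-.01)&(s[...,1]>-.09)&(s[...,0]<-.01)&(s[...,0]>-.14)
print("wrist",np.percentile(s[m],[2,98],axis=0).round(3),m.sum())
c=camera("top"); w=cloud(c); s=inS(w)
m=(w[...,2]>.12)&(w[...,2]<.155)&(s[...,1]<-.01)&(s[...,1]>-.09)&(s[...,0]<-.01)&(s[...,0]>-.14)
if m.any(): print("top",np.percentile(s[m],[2,98],axis=0).round(3),m.sum())
cv2.imwrite("pics/t3.png",cv2.resize(cv2.convertScaleAbs(c["color"][140:320,145:355],alpha=1.6),None,fx=3.3,fy=3.3,interpolation=cv2.INTER_CUBIC))
E
```

```text
caps [[-0.115 -0.066]
 [-0.037 -0.028]] 199
tcp [ 0.01111226 -0.04471268] [-2.82719764 -0.04608978  3.813814  ]
wrist [[-0.117 -0.063]
 [-0.032 -0.021]] 6700
```

View pics/side_b.png

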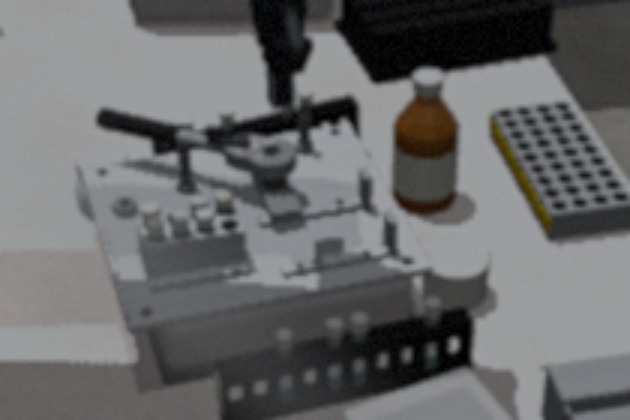

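```bash
python3 -c "
from workcell import job_done,get_obs
print(get_obs()['wrist_force']); print(job_done())"
```

```text
[ 0.97699172 -0.13681236 -0.21567084]
the job is handed in; nothing more can be done
None
```

I flipped the lever to loosen, worked the handle to and fro, pushed the block clear of the rails and handed the job in at about 15 s of the 64 s.

- **Lever:** I pushed the tab over with shut fingers. Depth then put it about 7 mm on the loosen side of the handle line. A wrist picture after the last stroke still showed it there.
- **Nut:** I made three driving strokes of about 1.2 rad each, at about 3–4.5 N. Even if each stroke lost a full ratchet tooth, that is at least 2.2 rad loose. I did not measure the nut's angle directly; the estimate rests on the strokes, the force and the block sliding free.
- **Block:** I pushed it from behind through the rear gap. The force was 5–8 N, higher than I expected for a free block, but it slid straight. The side and wrist depth readings put its centre at x about -75 mm and y about -43 mm in the shaker frame. It was upright, in front of the rails and behind the lip.
- **Other things:** Nothing had visibly moved in the last side picture, and the robot was clear with about 1 N at the wrist. The final top-camera check found no block points, so the wrist and side views stand alone. I did not look at that top picture to find out why.

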